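Focus and photograph the eyepieces with the two-stage camera release

ROBOT

A 6-joint arm with a two-finger parallel gripper is mounted at the origin on the work surface. World frame = base frame: x ahead of the robot, y to its left, z up, the work surface at z = 0. Lengths are in m, angles in rad, forces in N, time in s.
With the tool pointing down it reaches from about 0.375 to 0.9 m from the base axis. Payload 3.1 kg.
Tool frame: the origin (TCP) lies midway between the tips of the shut fingers; the grasp point (between the pads) lies 19 mm behind it (manip.grip_depth is the distance from the TCP to the grasp point, in m); z points along the fingers, y is the line along which they close (so a half turn about z gives the same grasp; the last joint's range is limited). The gripper opens to 85 mm and grips with 20 to 120 N. Pads are 22 mm wide; open, the fingers measure 114 mm over their backs; the gripper's body (76 mm by 85 mm) begins 54 mm behind the grasp point. The pads swing forward as they close: fully open they stand 13 mm farther back than shut.
Start: joints at [-1.438, 0.527, 1.433, -0, 1.181, -0.178], TCP at [0.191, -0.595, 0.195] pointing down, gripper open.
Joint ranges: [-3.08, 3.08], [-0.75, 2.2], [0.22, 2.44], [-1.43, 4.57], [0, 2.65], [-2.85, 2.85]. Speed limits (rad/s): [2.79, 2.79, 3.14, 3.14, 3.14, 3.14].

INTERFACE

Orientations are given as a unit quaternion [x, y, z, w].
In Python, from station import telemetry, snapshot, manip gives the robot as it stands. The module is installed in compiled form; this text tells all that it offers.
- The arm moves only by the shell command python3 -m crank 'ROWS' [OPENING] [FORCE]. ROWS is text: rows parted by semicolons, each of 6 numbers parted by spaces: the shift along the tool's x, y, z as a fraction of full scale, then the turn, a rotation vector about the tool's x, y, z as a fraction of full scale. A call has exactly 5 rows; each row shifts and turns the commanded pose from where the row before left it, along the tool's axes as they then stand; what a row does not reach is not made up. Full scale, the value 1, is 4 cm for a shift and 90 degrees for a turn. A row lasts 1/10 s, in which the tool goes at most 50 mm and 8.59 degrees, less where a joint would pass 70% of its speed; a pose out of reach is approached as far as the arm can. A call with a number of a shift or a turn outside -1 to 1 is refused whole. A call with a gripper value outside its range is refused whole. OPENING is the opening, from -1 (shut) to 1 (fully open), set as the call begins (- or left out, the last holds). The fingers move at their own pace and stop on an object; FORCE is the grip in N (left out, the last holds). Time passes only in rows, so rows that do not move let the fingers close, or fill a call up. It gives the time, the measured TCP pose, the force, the opening and the grip force at its end, in the units of the state.
- telemetry.sense(): the state, without advancing time (a new reading comes with each control period).
- snapshot(name): name is "scene" or "top" or "wrist"; returns a dict with "image" (420x560x3 uint8, red, green, blue), "depth" (420x560 float32, m along the optical axis (not along the pixel's ray), 0 where there is no reading), "camera_matrix" (3x3 intrinsics, pixels), "rvec" (rotation vector, rad) and "tvec" (3), from world to camera coordinates, as OpenCV has them. Camera axes: x right, y down, z forward; pixel columns grow to the right and rows downward; lengths in m; the calibration is good to about 2 mm. A picture is of the moment at which its call begins.
- manip.sign_off(): hands the job in; it is judged then, once.
The state is a dict: "t": time; "q": joint angles; "qd": joint speeds; "tau": joint torques, N m; "tcp_pos": TCP position; "tool_rot": TCP orientation; "force": force on the tool from outside, world axes, zero at the start; "ft_torque": the same for the moment, N m; "finger_gap": opening from 0.0 (shut) to 1.0 (fully open); "gripper_force": force on a finger pad.
Only numpy, scipy, OpenCV 4.12 (cv2) and the standard library are available. Lean on these libraries where they do the work, as an engineer would, in place of code of your own. Each camera call takes 0.05 s, during which the arm holds its last target. There are 200 camera calls.

TASK

The eyepieces in the mahogany stand are ready to be photographed for the club's loan list. Press the orange button of the black camera release down to its halfway stop and keep it there for about two seconds so that the camera can focus, then press it fully down to take the picture and let it come all the way up again. Do not press the green lamp button, and do not shift the stand of eyepieces.

Things in the scene. Friction and masses are not known exactly. Their poses are not given: they have to be found in the camera images.
- release: Camera release, fixed to the table: black box 100 x 100 x 45 mm high, dark steel collar (top 52 mm above the table) round an upright plunger with a flat orange cap, 48 mm across, 12 mm thick. At rest 26 mm of stem show, the lower 12 mm white, the rest grey: at the halfway stop the white has just gone into the collar. Origin: centre of the box's underside, on the table; z up.
- release_top (a point): Centre of the orange cap's flat top; moves with the cap. At rest 90 mm above the table. The cap goes straight down in two stages of 12 mm each: soft first (2 N rising to 4 N), then the halfway stop, 12 mm down, where it takes 8 N to go on, then on to the hard stop 24 mm down (12 N). Springs bring it up again when let go.
- lamp_button (a joint): Travel of the green lamp button in metres: 0 up, 0.010 fully down (sprung, single stage). It sits on a grey box of the black box's size, fixed to the table; its green cap, 48 mm across, tops out 76 mm above the table. Either box may be on the left. Leave it alone.
- stand: Mahogany eyepiece stand, red-brown block 110 (x) x 220 (y) x 40 mm high, loose on the table beyond the two boxes, with round holes, a slot, and a brass and a white eyepiece in it (tops up to 81 mm above the table). Origin: centre of its underside. Leave it alone.
Things that resemble listed ones, but are neither listed nor needed, are in the scene too. What is shaped like the release but pink or yellow is not meant.

How it is judged:
On the way, in this order (a step that is already met when the one before it is completed fails the run):
1. the orange button is held at its halfway stop (7 to 16 mm down) for 1.5 s (z of release_top in the frame of release between 0.074 and 0.083 m), for 1.5 s.
2. the orange button is then pressed fully down (at least 20 mm of its 24 mm) (z of release_top in the frame of release below 0.07 m), for 0.1 s.
At the end, for the whole second after the job is handed in: The orange button is all the way up again (within 3 mm), the green lamp button is up (within 2 mm), and the stand is within 20 mm of where it was (z of release_top in the frame of release above 0.087 m and value of joint lamp_button below 0.002 m and distance of stand from where it was at the start of the episode below 0.02 m); the robot touches nothing.
It fails at once if the green lamp button is pressed by more than 4 mm (value of joint lamp_button above 0.004 m).
It fails at once if the stand of eyepieces is shifted by more than 20 mm (distance of stand from where it was at the start of the episode above 0.02 m).
It also fails if it takes over 32 s, if anything falls off the work surface, if the arm or the gripper's body presses on something with over 40 N, if the wrist force passes 120 N, or if a joint passes its speed limit or range.

## Working session

There is one attempt and no reset: what is moved stays moved. The work goes in short steps, Python scripts to look and compute and a shell command to move; the robot and the scene stay as the last step left them, time stands still between calls to the robot, and variables do not carry over. Pictures are saved under pics/ and viewed, at most 10 in all, crops included, and the job is handed in when it is done.

```bash
mkdir -p pics; cat > h.py <<'E'
import numpy as np, cv2
from station import telemetry, snapshot, manip
def pts(s):
    K=s["camera_matrix"];R=cv2.Rodrigues(np.array(s["rvec"],float))[0];t=np.array(s["tvec"],float).ravel()
    d=s["depth"];v,u=np.mgrid[:d.shape[0],:d.shape[1]]
    c=np.stack([(u-K[0,2])/K[0,0]*d,(v-K[1,2])/K[1,1]*d,d],-1)
    P=(c-t)@R; P[d==0]=np.nan
    return P
def save(s,n): cv2.imwrite("pics/"+n,s["image"][:,:,::-1])
E
python3 - <<'E'
from h import *
ims=[]
for n in("top","scene"):
    s=snapshot(n);ims.append(s["image"]);P=pts(s)
    h=cv2.cvtColor(s["image"],cv2.COLOR_RGB2HSV)
    for c,(a,b) in dict(orange=(6,19),yellow=(22,34),green=(40,85),pink=(140,175)).items():
        m=cv2.inRange(h,(a,110,90),(b,255,255))
        k,l,st,ce=cv2.connectedComponentsWithStats(m)
        for i in range(1,k):
            if st[i,4]>60:
                q=P[l==i];q=q[~np.isnan(q[:,0])]
                if len(q)==0: continue
                top=q[q[:,2]>np.percentile(q[:,2],90)-.006]
                print(n,c,st[i],ce[i].round(),"top",((top.min(0)+top.max(0))/2).round(3),"size",np.ptp(top,0).round(3))
cv2.imwrite("pics/a.png",np.hstack([cv2.resize(i,(400,300)) for i in ims])[:,:,::-1])
s=snapshot("top");save(s,"top.png")
print(telemetry.sense())
E
```

```text
top orange [267 102  22  15 101] [280. 109.] top [ 0.808 -0.017  0.04 ] size [0.03  0.042 0.008]
top orange [323 112  29  12  94] [336. 117.] top [ 0.789 -0.136  0.041] size [0.024 0.057 0.009]
top orange [320 122  41  41 364] [338. 143.] top [ 0.711 -0.146  0.071] size [0.038 0.036 0.011]
top orange [250 126  81  41 429] [281. 149.] top [ 0.732 -0.04   0.041] size [0.083 0.16  0.01 ]
top orange [272 127  17  17  76] [280. 135.] top [ 0.754 -0.023  0.04 ] size [0.033 0.028 0.008]
top orange [301 128  18  19  82] [310. 137.] top [ 0.75 -0.08  0.04] size [0.037 0.035 0.007]
top orange [182 168  25  25 497] [194. 180.] top [0.658 0.145 0.09 ] size [0.046 0.045 0.009]
top orange [275 244  27  26 528] [288. 257.] top [ 0.511 -0.03   0.09 ] size [0.045 0.047 0.009]
top orange [181 258  27  26 542] [194. 271.] top [0.488 0.145 0.09 ] size [0.045 0.046 0.009]
top yellow [ 164  151   67   66 1726] [197. 184.] top [0.658 0.144 0.047] size [0.129 0.128 0.013]
top green [375 273  26  25 486] [388. 285.] top [ 0.454 -0.219  0.076] size [0.046 0.046 0.008]
top pink [254 223  66  67 557] [283. 249.
[... 1304 characters left out ...]
0.043 0.037 0.008]
{'t': 0.15, 'q': array([-1.43846476e+00,  5.28252242e-01,  1.43358145e+00, -2.13443796e-06,
        1.18140248e+00, -1.78487649e-01]), 'qd': array([-0.00010212, -0.00244261, -0.00457214,  0.00127507, -0.00021865,
       -0.00046069]), 'tau': array([ 1.12004927e-03, -4.42743444e+01, -1.78276616e+01, -2.90517855e-04,
        5.57864638e-03, -2.75068757e-06]), 'tcp_pos': array([ 0.1911046 , -0.59444475,  0.19456715]), 'tool_rot': array([ 9.87947816e-01,  1.54785133e-01,  1.79761803e-05, -8.21563259e-04]), 'force': array([ 0.55508234,  0.13050326, -0.13447572]), 'ft_torque': array([-0.01384901,  0.01631837,  0.00150303]), 'gripper_force': 0.0, 'finger_gap': 1.0014205871450954}
```

View pics/a.png

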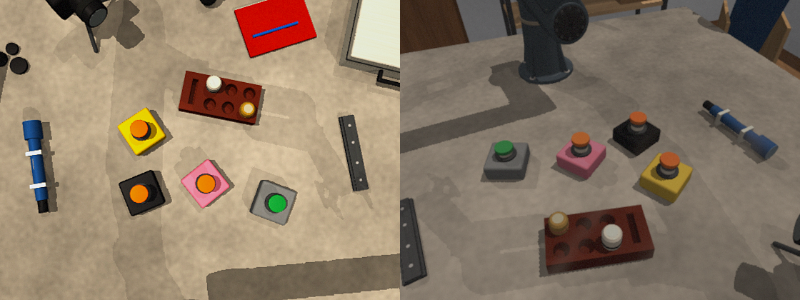

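The picture shows four boxes. The black one is at about (140,193) in the left half, with its cap at (194,271) in the full image. That puts the cap at (0.488, 0.146), top 0.090, and both views agree. The pink, yellow and grey/green boxes are not needed. Next I shut the fingers and move above the cap by way of (0.45, -0.2).

```bash
python3 -m crank '0.61 -0.5 0 0 0 0;0.61 -0.5 0 0 0 0;0.61 -0.5 0 0 0 0;0.61 -0.5 0 0 0 0;0.61 -0.5 0 0 0 0' -1 60
python3 -m crank '0.61 -0.5 0 0 0 0;0.61 -0.5 0 0 0 0;0.61 -0.5 0 0 0 0;0.61 -0.5 0 0 0 0;0.61 -0.5 0 0 0 0'
python3 -m crank '0.61 -0.5 0 0 0 0;0.61 -0.5 0 0 0 0;0.61 -0.5 0 0 0 0;0.61 -0.5 0 0 0 0;0.61 -0.5 0 0 0 0'
python3 -m crank '0.35 -0.8 0 0 0 0;0.35 -0.8 0 0 0 0;0.35 -0.8 0 0 0 0;0.35 -0.8 0 0 0 0;0.35 -0.8 0 0 0 0'
python3 -m crank '0.35 -0.8 0 0 0 0;0.35 -0.8 0 0 0 0;0.35 -0.8 0 0 0 0;0.35 -0.8 0 0 0 0;0 0 0 0 0 0'
cat > w.py <<'E'
from h import *
from scipy.spatial.transform import Rotation as R
s=telemetry.sense();d=np.array([.488,.1455,.090])-s["tcp_pos"]
print(s["t"],s["tcp_pos"].round(4),s["tool_rot"].round(3),"rows",(R.from_quat(s["tool_rot"]).inv().apply(d)/.04).round(3),s["force"].round(2),s["finger_gap"])
E
python3 w.py
```

```text
t: 0.65
tcp_pos: [0.2772, -0.4612, 0.195]
tool_rot: [0.988, 0.155, -0.0, -0.0]
force: [0.6, -0.1, 0.4]
finger_gap: 0.144
gripper_force: 0.0
t: 1.15
tcp_pos: [0.3628, -0.3287, 0.1952]
tool_rot: [0.988, 0.155, -0.0, -0.0]
force: [1.2, -0.3, 0.1]
finger_gap: 0.001
gripper_force: 0.0
t: 1.65
tcp_pos: [0.4483, -0.1962, 0.1952]
tool_rot: [0.988, 0.155, -0.0, -0.0]
force: [-0.5, -0.0, 0.6]
finger_gap: 0.0
gripper_force: 0.0
t: 2.15
tcp_pos: [0.4654, -0.0223, 0.1952]
tool_rot: [0.988, 0.155, -0.0, -0.0]
force: [0.7, 0.2, 0.2]
finger_gap: 0.001
gripper_force: 0.0
t: 2.65
tcp_pos: [0.4796, 0.1187, 0.1952]
tool_rot: [0.988, 0.157, 0.0, -0.001]
force: [0.7, -1.3, -0.2]
finger_gap: 0.002
gripper_force: 0.0
2.65 [0.4796 0.1187 0.1952] [ 0.988  0.157  0.    -0.001] rows [ 0.405 -0.57   2.632] [ 0.67 -1.29 -0.15] 0.002304437504212206
```

```bash
python3 -m crank '0.2 -0.28 0 0 0 0;0.2 -0.28 0 0 0 0;0 0 0.7 0 0 0;0 0 0.7 0 0 0;0 0 0.6 0 0 0'
python3 -m crank '0 0 0 0 0 0;0 0 0 0 0 0;0 0 0 0 0 0;0 0 0 0 0 0;0 0 0 0 0 0'
python3 w.py
python3 - <<'E'
from h import *
a=snapshot("scene")["image"];b=snapshot("top")["image"]
f=lambda i,x,y:cv2.resize(i[y:y+100,x:x+130],(390,300),interpolation=cv2.INTER_CUBIC)
cv2.imwrite("pics/b.png",np.hstack([f(a,270,110),f(b,130,220)])[:,:,::-1])
E
```

```text
t: 3.15
tcp_pos: [0.4886, 0.1413, 0.1143]
tool_rot: [0.988, 0.154, 0.0, -0.0]
force: [-0.3, 0.1, -0.1]
finger_gap: -0.002
gripper_force: 0.0
t: 3.65
tcp_pos: [0.489, 0.1415, 0.1164]
tool_rot: [0.988, 0.155, 0.001, 0.0]
force: [-0.0, -0.6, 0.0]
finger_gap: -0.001
gripper_force: 0.0
3.65 [0.489  0.1415 0.1164] [0.988 0.155 0.001 0.   ] rows [ 0.006 -0.103  0.66 ] [-0.04 -0.59  0.02] -0.0009849352955653165
```

View pics/b.png

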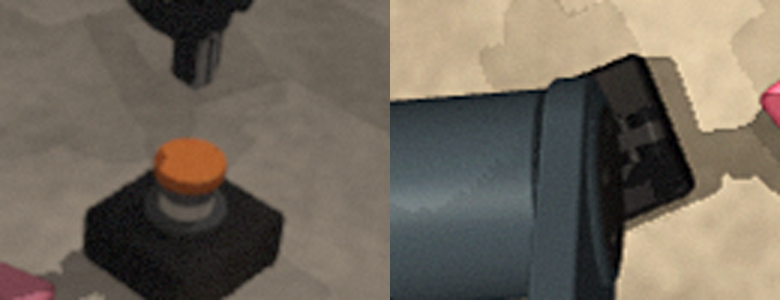

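The left crop shows the shut fingertips directly over the orange cap (centre about (190,160)). Pressing down to halfway.

```bash
python3 -m crank '0 -0.1 0.2 0 0 0;0 0 0.2 0 0 0;0 0 0.2 0 0 0;0 0 0.1 0 0 0;0 0 0.05 0 0 0'
python3 -m crank '0 0 0.05 0 0 0;0 0 0.05 0 0 0;0 0 0 0 0 0;0 0 0 0 0 0;0 0 0 0 0 0'
python3 w.py
```

```text
t: 4.25
tcp_pos: [0.4864, 0.1452, 0.0844]
tool_rot: [0.988, 0.155, -0.001, -0.0]
force: [0.0, -0.0, -0.1]
finger_gap: -0.002
gripper_force: 0.0
t: 4.75
tcp_pos: [0.4871, 0.1453, 0.0815]
tool_rot: [0.988, 0.155, 0.0, 0.0]
force: [-0.2, -0.3, -0.4]
finger_gap: -0.004
gripper_force: 0.0
4.75 [0.4871 0.1453 0.0815] [0.988 0.155 0.    0.   ] rows [ 0.024  0.002 -0.212] [-0.24 -0.29 -0.42] -0.0036541182895915084
```

```bash
python3 - <<'E'
from h import *
s=snapshot("scene");a=s["image"];b=snapshot("wrist")["image"]
f=lambda i,x,y:cv2.resize(i[y:y+100,x:x+130],(390,300),interpolation=cv2.INTER_CUBIC)
cv2.imwrite("pics/c.png",np.hstack([f(a,270,110),cv2.resize(b,(400,300))])[:,:,::-1])
P=pts(s);h=cv2.cvtColor(a,cv2.COLOR_RGB2HSV);m=cv2.inRange(h,(6,110,90),(19,255,255))>0
m[:150]=0;m[190:]=0;m[:,:310]=0;m[:,355:]=0
q=P[m];print(np.percentile(q[:,2],[50,80,90,95]).round(4),q[:,:2].mean(0))
E
```

```text
[nan nan nan nan] [nan nan]
```

View pics/c.png

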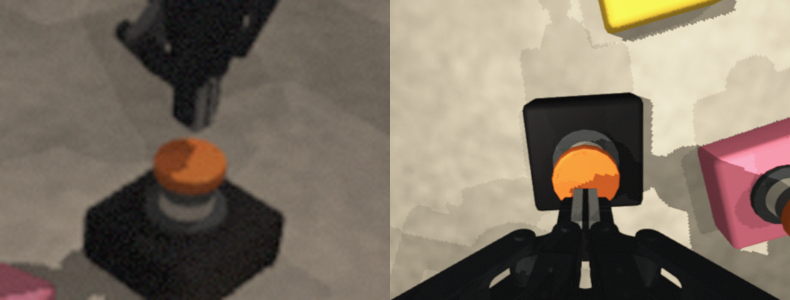

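The left crop shows the fingertips at (195,128), short of the cap top at (190,152) and not touching it. That fits the near-zero force, so I check where the tip really is against the reported TCP.

```bash
python3 - <<'E'
from h import *
p=telemetry.sense()["tcp_pos"]
for n in("scene","top","wrist"):
    s=snapshot(n)
    for X in (p,np.array([.488,.1455,.09])): print(n,cv2.projectPoints(X.reshape(1,3),np.array(s["rvec"]),np.array(s["tvec"]),s["camera_matrix"],None)[0].ravel().round(1))
    P=pts(s)
    if n=="scene":
        for r in range(138,164,2): print(r,[P[r,c].round(3).tolist() for c in(332,336)],s["image"][r,334])
    if n=="wrist":
        h=cv2.cvtColor(s["image"],cv2.COLOR_RGB2HSV);m=(cv2.inRange(h,(6,110,90),(19,255,255))>0)&~np.isnan(P[...,0])
        m[:,:170]=0;m[:,400:]=0
        q=P[m];print(np.percentile(q[:,2],[20,50,90]).round(4),q.min(0),q.max(0))
E
```

```text
scene [332.1 165.8]
scene [332.7 162.6]
138 [[0.504, 0.13, 0.163], [0.502, 0.139, 0.159]] [10 10 12]
140 [[0.495, 0.135, 0.151], [0.494, 0.144, 0.148]] [14 11 10]
142 [[0.495, 0.135, 0.147], [0.495, 0.144, 0.144]] [30 32 30]
144 [[0.494, 0.136, 0.142], [0.495, 0.144, 0.14]] [19 18 22]
146 [[0.493, 0.138, 0.135], [0.497, 0.144, 0.137]] [29 30 29]
148 [[0.494, 0.137, 0.132], [0.496, 0.145, 0.131]] [31 31 29]
150 [[0.495, 0.137, 0.128], [0.496, 0.145, 0.126]] [38 39 37]
152 [[0.354, 0.218, 0.001], [0.497, 0.145, 0.123]] [61 58 56]
154 [[0.361, 0.215, 0.0], [0.365, 0.223, 0.001]] [101  93  84]
156 [[0.468, 0.154, 0.089], [0.473, 0.16, 0.092]] [157  94  62]
158 [[0.475, 0.15, 0.091], [0.478, 0.158, 0.091]] [143  76  37]
160 [[0.482, 0.146, 0.092], [0.482, 0.156, 0.089]] [145  73  32]
162 [[0.486, 0.145, 0.09], [0.489, 0.152, 0.091]] [175  94  43]
top [194.7 271.4]
top [194.  271.1]
wrist [272.6 249.2]
wrist [272.8 254.4]
[0.0898 0.0905 0.0914] [0.44437025 0.10957038 0.04420411] [0.51332937 0.16959611 0.1317327 ]
```

By depth, the real fingertips are at about z = 0.121, roughly 40 mm above the reported TCP. The cap is still at 0.090 and untouched. I go by the cameras and the force: about 30 mm remains to contact, so I approach in small steps.

```bash
python3 -m crank '0 0 0.13 0 0 0;0 0 0.13 0 0 0;0 0 0.13 0 0 0;0 0 0.13 0 0 0;0 0 0.08 0 0 0'
python3 -m crank '0 0 0 0 0 0;0 0 0 0 0 0;0 0 0.05 0 0 0;0 0 0 0 0 0;0 0 0 0 0 0'
cat > tip.py <<'E'
from h import *
s=snapshot("scene");P=pts(s);g=s["image"].astype(int);h=cv2.cvtColor(s["image"],cv2.COLOR_RGB2HSV)
w=np.zeros(g.shape[:2],bool);w[130:200,310:360]=1
dark=w&(P[...,2]>.07)&(h[...,1]<90)&(P[...,0]>.46)&(P[...,0]<.52)&(P[...,1]>.12)&(P[...,1]<.17)
o=w&(h[...,1]>120)&(h[...,0]<19)&(P[...,0]>.46)&(P[...,0]<.52)
t=telemetry.sense();zt=P[dark][:,2]
print(t["t"],"tcp",t["tcp_pos"].round(4),"F",t["force"].round(2),"tip z",np.sort(zt)[:3].round(4),"cap z pct",np.percentile(P[o][:,2],[50,75,90]).round(4),o.sum())
E
python3 tip.py
```

```text
t: 5.5
tcp_pos: [0.4865, 0.1452, 0.0565]
tool_rot: [0.988, 0.155, -0.001, -0.0]
force: [0.3, -0.1, 0.9]
finger_gap: 0.002
gripper_force: 0.0
t: 6.0
tcp_pos: [0.487, 0.1453, 0.0554]
tool_rot: [0.988, 0.155, 0.0, -0.0]
force: [0.4, -0.2, -0.4]
finger_gap: -0.001
gripper_force: 0.0
6.05 tcp [0.487  0.1453 0.0554] F [-0.05 -0.5  -0.43] tip z [0.07   0.0703 0.0705] cap z pct [0.0893 0.0901 0.0908] 284
```

```bash
python3 -m crank '0 0 0.1 0 0 0;0 0 0.05 0 0 0;0 0 0.05 0 0 0;0 0 0 0 0 0;0 0 0 0 0 0'
python3 tip.py
python3 -m crank '0 0 0.05 0 0 0;0 0 0.05 0 0 0;0 0 0 0 0 0;0 0 0 0 0 0;0 0 0 0 0 0'
python3 tip.py
python3 - <<'E'
from h import *
a=snapshot("scene")["image"];b=snapshot("wrist")["image"]
f=lambda i,x,y:cv2.resize(i[y:y+100,x:x+130],(390,300),interpolation=cv2.INTER_CUBIC)
cv2.imwrite("pics/d.png",np.hstack([f(a,270,110),cv2.resize(b,(400,300))])[:,:,::-1])
E
```

```text
t: 6.55
tcp_pos: [0.4873, 0.1453, 0.0474]
tool_rot: [0.988, 0.155, 0.0, 0.0]
force: [0.7, -0.0, 2.7]
finger_gap: -0.004
gripper_force: 1.6
6.6 tcp [0.4873 0.1453 0.0475] F [ 1.68 -0.73  3.49] tip z [0.0828 0.0831 0.0834] cap z pct [0.0826 0.0837 0.0844] 285
t: 7.1
tcp_pos: [0.4872, 0.1453, 0.0434]
tool_rot: [0.988, 0.155, 0.0, 0.0]
force: [0.5, 0.2, 4.2]
finger_gap: -0.0
gripper_force: 1.9
7.15 tcp [0.4872 0.1453 0.0434] F [ 0.67 -0.21  3.74] tip z [0.0731 0.0753 0.0791] cap z pct [0.0787 0.0796 0.0806] 285
```

View pics/d.png

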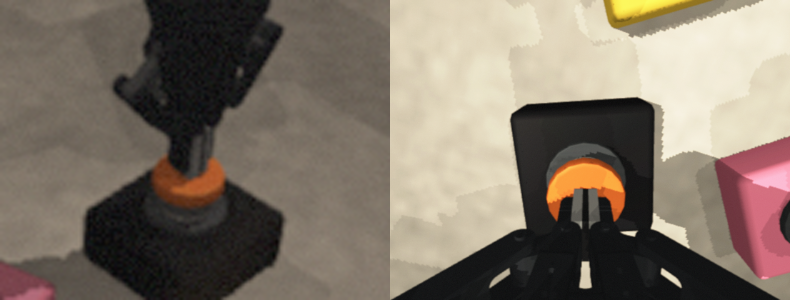

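The fingertips are on the cap at (188,165), which is about 10 mm down with most of the white gone, and the force is about 4 N. I add 1 mm and hold.

```bash
python3 -m crank '0 0 0.03 0 0 0;0 0 0 0 0 0;0 0 0 0 0 0;0 0 0 0 0 0;0 0 0 0 0 0'
python3 tip.py
python3 -m crank '0 0 0 0 0 0;0 0 0 0 0 0;0 0 0 0 0 0;0 0 0 0 0 0;0 0 0 0 0 0'
python3 -m crank '0 0 0 0 0 0;0 0 0 0 0 0;0 0 0 0 0 0;0 0 0 0 0 0;0 0 0 0 0 0'
python3 -m crank '0 0 0 0 0 0;0 0 0 0 0 0;0 0 0 0 0 0;0 0 0 0 0 0;0 0 0 0 0 0'
python3 tip.py
```

```text
t: 7.75
tcp_pos: [0.4872, 0.1453, 0.0422]
tool_rot: [0.988, 0.155, 0.0, 0.0]
force: [2.0, -0.2, 5.2]
finger_gap: 0.001
gripper_force: 2.0
7.8 tcp [0.4871 0.1453 0.0422] F [1.41 0.66 4.3 ] tip z [0.0755 0.0778 0.0782] cap z pct [0.0772 0.0783 0.0789] 282
t: 8.3
tcp_pos: [0.4871, 0.1453, 0.0422]
tool_rot: [0.988, 0.155, 0.0, 0.0]
force: [2.3, 0.8, 4.0]
finger_gap: -0.005
gripper_force: 2.0
t: 8.8
tcp_pos: [0.4871, 0.1453, 0.0421]
tool_rot: [0.988, 0.155, 0.0, 0.0]
force: [2.3, -0.1, 5.0]
finger_gap: 0.001
gripper_force: 2.0
t: 9.3
tcp_pos: [0.4871, 0.1453, 0.0422]
tool_rot: [0.988, 0.155, 0.0, 0.0]
force: [2.4, -0.1, 4.2]
finger_gap: -0.0
gripper_force: 2.0
9.35 tcp [0.487  0.1453 0.0421] F [2.7  1.4  3.78] tip z [0.0733 0.0765 0.0767] cap z pct [0.0772 0.0783 0.0788] 283
```

Held at halfway (cap about 0.078) for over 2 s. Now the full press.

```bash
python3 -m crank '0 0 0.1 0 0 0;0 0 0.1 0 0 0;0 0 0.1 0 0 0;0 0 0 0 0 0;0 0 0 0 0 0'
python3 tip.py
```

```text
t: 9.85
tcp_pos: [0.4872, 0.1453, 0.0309]
tool_rot: [0.988, 0.155, 0.0, 0.0]
force: [1.4, 0.0, 11.5]
finger_gap: -0.001
gripper_force: 5.9
9.9 tcp [0.4872 0.1453 0.0309] F [ 1.21  0.07 11.42] tip z [0.0711 0.0723 0.0724] cap z pct [0.0659 0.0669 0.0678] 288
```

The cap is at about 0.067 with 11.5 N, close to the hard stop. I hold a little longer, then retreat.

```bash
python3 -m crank '0 0 0.03 0 0 0;0 0 0 0 0 0;0 0 0 0 0 0;0 0 0 0 0 0;0 0 0 0 0 0'
python3 -m crank '0 0 -0.3 0 0 0;0 0 -0.4 0 0 0;0 0 -0.5 0 0 0;0 0 -0.6 0 0 0;0 0 -0.6 0 0 0'
python3 -m crank '0 0 -0.3 0 0 0;0 0 0 0 0 0;0 0 0 0 0 0;0 0 0 0 0 0;0 0 0 0 0 0'
python3 tip.py
python3 - <<'E'
from h import *
a=snapshot("scene");save(a,"e.png")
E
```

```text
t: 10.4
tcp_pos: [0.4872, 0.1453, 0.03]
tool_rot: [0.988, 0.155, 0.001, 0.0]
force: [1.7, -0.4, 11.7]
finger_gap: 0.004
gripper_force: 6.3
t: 10.9
tcp_pos: [0.4835, 0.145, 0.1243]
tool_rot: [0.988, 0.155, -0.004, -0.0]
force: [-0.1, -0.2, -0.1]
finger_gap: -0.002
gripper_force: 0.0
t: 11.4
tcp_pos: [0.4859, 0.1452, 0.1357]
tool_rot: [0.988, 0.155, -0.001, -0.0]
force: [0.3, 0.1, 0.2]
finger_gap: 0.002
gripper_force: 0.0
11.45 tcp [0.4861 0.1452 0.1359] F [ 1.3  -0.35 -0.07] tip z [0.0703 0.0706 0.0707] cap z pct [0.0896 0.0903 0.0909] 372
```

View pics/e.png

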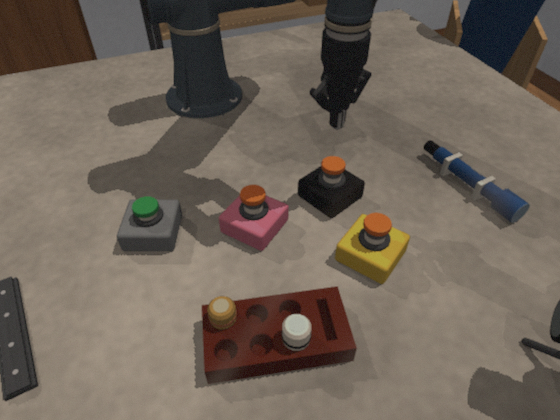

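The release cap at (333,165) is fully up with its white stem showing and the gripper well clear. The stand (278,330) and the lamp button (146,207) look untouched.

```bash
python3 -c "from station import manip; print(manip.sign_off())"
```

```text
the job is handed in; nothing more can be done
None
```

I held the orange button at its halfway stop for just over 2 s, pressed it fully down, let it come all the way up again, and handed the job in at about 11.5 s of the 32 s; the stand and the green lamp button were not touched, and sign-off gave no verdict.

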